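# Bring the salt round on the spice carousel

## Robot

A 6-joint arm with a two-finger parallel gripper is mounted at the origin on a cart in front of the work surface, level with it; the furniture and walls round the work are solid. World frame = base frame: x ahead of the robot, y to its left, z up, the work surface at z = 0. Lengths are in m, angles in rad, forces in N, time in s.
With the tool pointing down it reaches from about 0.275 to 0.725 m from the base axis. Payload 15.9 kg.
Tool frame: the origin (TCP) lies at the very end of the fingers, on their centre line; the grasp point (between the pads) lies 19 mm behind it; z points along the fingers, y is the line along which they close (so a half turn about z gives the same grasp; the last joint's range is limited). The gripper opens to 85 mm and grips with 20 to 120 N. Pads are 22 mm wide; open, the fingers measure 114 mm over their backs; the gripper's body (76 mm by 85 mm) begins 54 mm behind the grasp point. The pads swing forward as they close: fully open they stand 13 mm farther back than shut.
Start: joints at [-1.184, 0.213, -0.034, 1.323, 0, 1.571], TCP at [0.189, -0.463, 0.231] pointing down, gripper open.
Joint ranges: [-2.98, 2.98], [-0.74, 1.72], [-1.14, 1.35], [-2.1, 2.04], [-1.57, 1.44], [-3.14, 3.14]. Speed limits (rad/s): [1.89, 1.89, 2.39, 2.57, 3.14, 3.14].

## Interface

Orientations are given as [roll, pitch, yaw] about the fixed x, y, z axes, in that order (R = Rz(yaw) Ry(pitch) Rx(roll)).
In Python, from workcell import r gives the robot as it stands.
- The arm moves only by the tool inch_along, called after ">>>" in YAML: its name, and indented under it one key for each argument. Schema: {"type":"object","properties":{"increments":{"type":"object","properties":{"jaw":{"type":"array","items":{"type":"number"},"minItems":1,"maxItems":20},"x":{"type":"array","items":{"type":"number"},"minItems":1,"maxItems":20},"y":{"type":"array","items":{"type":"number"},"minItems":1,"maxItems":20},"z":{"type":"array","items":{"type":"number"},"minItems":1,"maxItems":20},"yaw":{"type":"array","items":{"type":"number"},"minItems":1,"maxItems":20}},"additionalProperties":false,"required":["jaw","x","y","z","yaw"]},"only":{"type":"string"},"quiet":{"type":"boolean"},"lines":{"type":"string"}},"required":["increments"],"additionalProperties":false}. increments is an object with one list for each field, all of the same length, 1 to 20, a row being the entries at one place: jaw (the finger opening in m), x, y, z (the shift in m), yaw (a turn about the tool's z in rad); each row shifts and turns the commanded pose from where the row before left it, along the tool's axes as they then stand; what a row does not reach is not made up. A row lasts 1/10 s, in which the tool goes at most 0.05 m and 0.15 rad, less where a joint would pass 70% of its speed; a pose out of reach is approached as far as the arm can. The fingers move at their own pace and stop on an object; the grip force is fixed at half the most. Time passes only in rows, so rows that do not move let the fingers close. The tool returns the time, the measured TCP pose, the force, the opening and the grip force at its end. only (a regular expression) keeps the lines of the reply that match it, lines (a string "A,B") keeps lines A to B, and quiet returns only ok. Input that does not fit is refused with a message, and nothing moves.
- r.read_state(): the state, without advancing time (a new reading comes with each control period).
- r.read_camera(name): name is "scene" or "top"; returns a dict with "color" (480x640x3 uint8, red, green, blue), "mtx" (3x3 intrinsics, pixels), "k1" (the pictures are not rectified: a ray, as slopes to the right and down, at radius r is drawn at 1 + k1 r^2 times it, then the intrinsics apply), "extrinsics" (4x4, takes a point from world to camera coordinates). Camera axes: x right, y down, z forward; pixel columns grow to the right and rows downward; lengths in m; the calibration is good to about 2 mm. A picture is of the moment at which its call begins. There is no depth.
- r.hand_in(): hands the job in; it is judged then, once.
The state is a dict: "t": time; "q": joint angles; "joint_vel": joint speeds; "joint_efforts": joint torques, N m; "tool_pos": TCP position; "orientation": TCP orientation; "force": force on the tool from outside, world axes, zero at the start; "ft_torque": the same for the moment, N m; "gripper_width": finger opening in m; "grasp_force": force on a finger pad.
Only numpy, scipy, OpenCV 4.12 (cv2) and the standard library are available. Lean on these libraries where they do the work, as an engineer would, in place of code of your own. Each camera call takes 0.05 s, during which the arm holds its last target. There are 200 camera calls.

## Task

Put the salt shaker back, upright, into the empty cup of the spice carousel (set it down, do not drop it), and turn the carousel gently by the upright grip on its top so that the salt shaker stands in the middle of the opening in the guard rail, where the cook will take it. Finish with the fingers still closed on the grip, holding the turntable still there: do not let go. Leave the garlic, the tomato tin and the honey jar where they are.

Things in the scene. Friction and masses are not known exactly. Their poses are not given: they have to be found in the camera images.
- salt_shaker: Salt shaker: clear glass body with a domed grey metal cap, 90 mm high; the body is round and up to 44 mm across (up to 74 mm height), the cap 34 mm across above that. About 0.1 kg, loose. Origin: centre of its underside, z up. It stands on the worktop at the start.
- stand: Fixed foot of the spice carousel: wooden disc 254 mm across on the worktop, with a steel wire guard rail 238 mm across round it, its top 68 mm above the worktop. The rail is open only at the front, for 84 mm. Origin: centre of the underside, on the turning axis; z up; its -x axis points from there through the middle of the opening. A wall lamp juts out behind it on the right, 0.75 m up.
- carousel (a joint): Angle (rad) of the turntable on the foot, growing counter-clockwise seen from above, without stops (it turns freely round and round, either way). 0 when the empty cup is exactly in the middle of the opening; starts anywhere from 0.75 to 5.53. Runs easily on a bearing (about 0.03 N m of friction).
- pocket (a point): Centre of the empty cup's floor, 28 mm above the worktop, 80 mm from the turning axis; a seated shaker's origin lies here. x axis: from the cup to the turning axis. The cup: a wooden rim 51 mm across inside, 57 outside, 24 high. The turntable (224 mm across) has five cups, evenly spaced; four hold spice jars that stay there, 45 mm across, tops 134 mm above the worktop at most.
- grip: Upright wooden grip on the turntable's centre post, on the turning axis, turning with it: a flat paddle 12 mm thick (y axis), 46 mm long (x axis, along the line from the empty cup to the turning axis) and 36 mm high (z axis, up). Origin: centre of its underside, 126 mm above the worktop; its top is at 162 mm.
- garlic: Garlic bulb, 56 mm across and high, loose on the worktop; origin under its centre. To be left alone.
- tomato_tin: Low food tin standing on its base, 75 mm across, 58 mm high, loose; origin under its centre. To be left alone.
- honey_jar: Glass honey jar with a screw cap, 68 mm across, 100 mm high, loose; origin under its centre. To be left alone.

How it is judged:
By the outcome, as a careful person would: the job done as asked, in the order asked, and still so for the second after the job is handed in, while the arm keeps its last pose, push and grip.
It also fails if it takes over 67 s, if anything falls off the work surface, if the arm or the gripper's body presses on something with over 40 N, if the wrist force passes 120 N, or if a joint passes its speed limit or range.

## Working session

There is one attempt and no reset: what is moved stays moved. The work goes in short steps, Python scripts to look and compute and a tool call to move; the robot and the scene stay as the last step left them, time stands still between calls to the robot, and variables do not carry over. Pictures are saved under pics/ and viewed, at most 10 in all, crops included, and the job is handed in when it is done.

```bash
ls; mkdir -p pics
```

Run:
```python
from workcell import r
import cv2
for n in("scene","top"):
    c=r.read_camera(n); cv2.imwrite(f"pics/{n}0.png",c["color"][:,:,::-1]); print(n,c["mtx"].tolist(),c["k1"],c["extrinsics"].round(4).tolist())
s=r.read_state(); print({k:(v if not hasattr(v,'tolist') else v.tolist()) for k,v in s.items()})
```

```text
pics
workcell.py
scene [[530.3605905602027, 0.0, 324.5424583255283], [0.0, 530.3605905602027, 242.10288577523943], [0.0, 0.0, 1.0]] -0.09421901614205203 [[-0.7339, -0.679, 0.0209, 0.3814], [-0.4822, 0.4989, -0.7201, 0.2928], [0.4785, -0.5385, -0.6936, 1.1681], [0.0, 0.0, 0.0, 1.0]]
top [[587.3938138265112, 0.0, 316.0535122211956], [0.0, 587.3938138265112, 240.72674775339894], [0.0, 0.0, 1.0]] -0.17477664678824958 [[-0.0001, -1.0, -0.0011, 0.0323], [-0.9973, 0.0002, -0.0738, 0.4954], [0.0738, 0.001, -0.9973, 1.6906], [0.0, 0.0, 0.0, 1.0]]
{'t': 0.1, 'q': [-1.1839951360049565, 0.2132921932562765, -0.034956792805843774, 1.3234882923510785, 4.876438713159493e-06, 1.5708351780690664], 'joint_vel': [0.0006896430453552359, -0.001515066505506531, 0.0011477023220604163, 0.0004604744526187796, -0.0007433032526382934, 0.0013062204707994694], 'joint_efforts': [0.0002518437486287439, -68.7249755859375, 48.780577182769775, 0.01224277715664357, 9.424813356417872e-06, 2.2721408754478034e-06], 'tool_pos': [0.18850766004328964, -0.46279524900496066, 0.23088871328144792], 'orientation': [-3.1406517017827342, -4.839879386597801e-06, 0.38676233494447687], 'force': [-0.5542728646172016, 0.07066130853421967, -0.3823250086088714], 'ft_torque': [0.010438908438215657, 0.021298466741367063, 0.03941211409267319], 'grasp_force': 0.0, 'gripper_width': 0.08554643736469028}
```

View pics/top0.png

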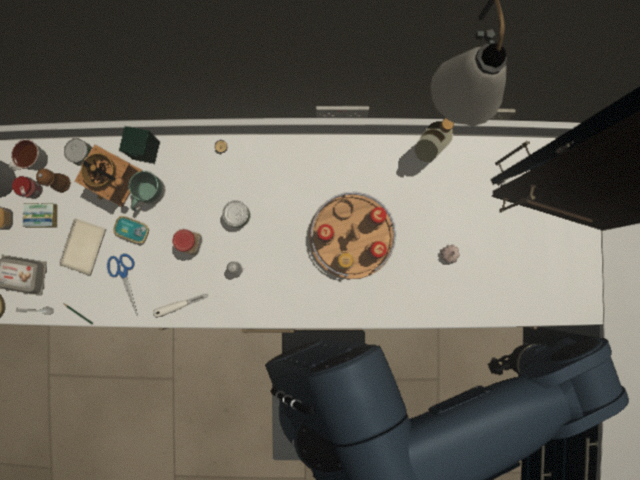

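View pics/scene0.png

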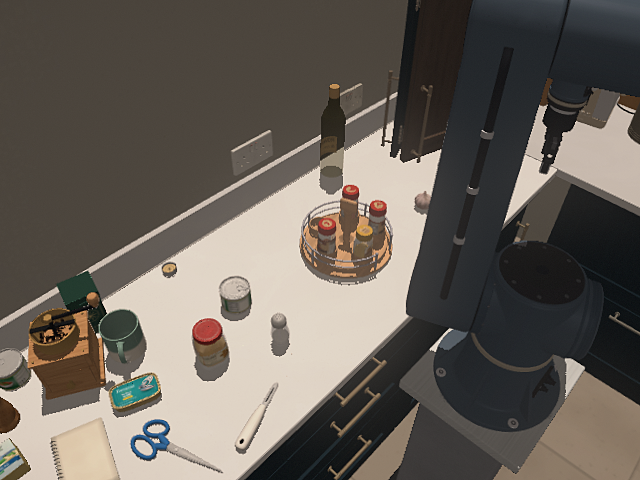

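Top view: shaker (233,269), carousel about (351,236) with the empty cup at about (343,208), tin (235,214), honey (185,242), garlic (449,254). In the scene view the shaker's cap is at (279,321). I'll zoom in on the carousel next.

Create h.py:
```python
import numpy as np,cv2
from workcell import r
def cam(n): return r.read_camera(n)
def dist(c): return np.array([c["k1"],0,0,0,0.])
def p2w(c,uv,z):
    n=cv2.undistortPoints(np.array([[uv]],float),c["mtx"],dist(c))[0,0]
    E=np.array(c["extrinsics"]);R=E[:3,:3];o=-R.T@E[:3,3];d=R.T@np.array([*n,1])
    return o+d*(z-o[2])/d[2]
def w2p(c,P):
    E=np.array(c["extrinsics"])
    return cv2.projectPoints(np.array(P,float).reshape(-1,1,3),cv2.Rodrigues(E[:3,:3])[0],E[:3,3],c["mtx"],dist(c))[0][:,0]
def crop(c,x,y,w,h,f,name):
    cv2.imwrite(name,cv2.resize(c["color"][y:y+h,x:x+w,::-1],None,fx=f,fy=f,interpolation=cv2.INTER_CUBIC))
```

Run:
```python
from h import *
c=cam("top"); crop(c,296,184,110,100,6,"pics/t1.png")
print(p2w(c,(233,269),.08),p2w(c,(351,236),.0),p2w(c,(343,208),.05))
for n,u,z in(("tin",(235,214),.058),("honey",(185,242),.1),("garlic",(449,254),.05)): print(n,p2w(c,u,z))
c=cam("scene"); crop(c,286,174,120,110,6,"pics/s1.png")
print(p2w(c,(279,321),.08))
```

```text
[0.41132839 0.26515959 0.08      ] [ 0.51067318 -0.07065033  0.        ] [ 0.58719047 -0.04515341  0.05      ]
tin [0.56919948 0.26415754 0.058     ]
honey [0.48584143 0.39839783 0.1       ]
garlic [ 0.45468399 -0.35019442  0.05      ]
[0.40810218 0.27052145 0.08      ]
```

View pics/t1.png

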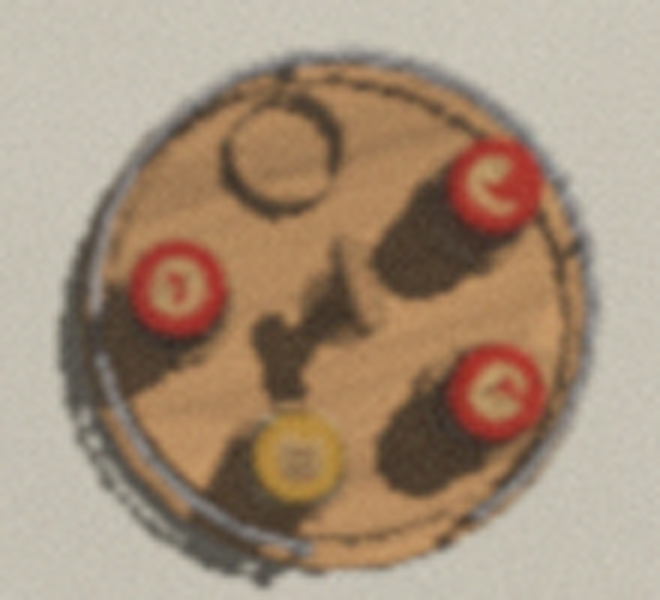

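View pics/s1.png

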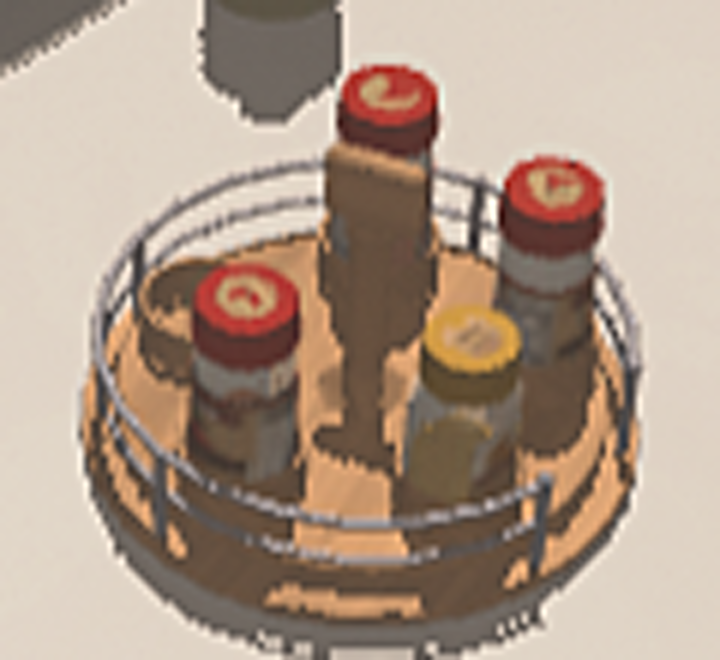

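The top crop shows the empty cup at (282,154). Caps are at (179,290), (496,187), (496,393) and yellow (299,455), and the rail ends at (307,549) and (480,515). The scene crop shows the matching caps at (245,297), (389,92), (551,187) and yellow (472,338), with a rail end post top at (545,480). I'll triangulate the caps and look at the shaker up close.

Add to h.py:
```python
def up(x0,y0,f,p): return ((p[0]+.5)/f-.5+x0,(p[1]+.5)/f-.5+y0)
def tri(ct,cs,a,b):
    n=[cv2.undistortPoints(np.array([[u]],float),c["mtx"],dist(c))[0,0] for c,u in((ct,a),(cs,b))]
    X=cv2.triangulatePoints(ct["extrinsics"][:3].astype(float),cs["extrinsics"][:3].astype(float),n[0],n[1])[:,0]
    return X[:3]/X[3]
```

Run:
```python
from h import *
from scipy.optimize import least_squares
ct,cs=cam("top"),cam("scene")
T=[(179,290),(299,455),(496,393),(496,187)];S=[(245,297),(472,338),(551,187),(389,92)]
P=[]
for a,b in zip(T,S):
    P.append(tri(ct,cs,up(296,184,6,a),up(286,174,6,b)))
P=np.array(P);print(P.round(4))
cup=p2w(ct,up(296,184,6,(282,154)),.052);print("cup",cup)
Q=np.vstack([P[:,:2],cup[:2]])
ks=np.array([1,2,3,4,0])
f=lambda p:(np.c_[p[0]+.08*np.cos(p[2]+ks*2*np.pi/5),p[1]+.08*np.sin(p[2]+ks*2*np.pi/5)]-Q).ravel()
s=least_squares(f,[.51,-.07,.3]);print(s.x,f(s.x).round(4))
for e in((307,549),(480,515)):
    w=p2w(ct,up(296,184,6,e),.068);d=w[:2]-s.x[:2];print("end",w,np.hypot(*d),np.arctan2(d[1],d[0]))
w=p2w(cs,up(286,174,6,(545,480)),.068);d=w[:2]-s.x[:2];print("endS",w,np.hypot(*d),np.arctan2(d[1],d[0]))
A=cv2.resize(ct["color"][249:289,213:253,::-1],(400,400),interpolation=cv2.INTER_CUBIC)
B=cv2.resize(cs["color"][305:361,252:308,::-1],(400,400),interpolation=cv2.INTER_CUBIC)
cv2.imwrite("pics/sh.png",np.hstack([A,B]))
```

```text
[[ 0.5108  0.0068  0.1347]
 [ 0.4355 -0.0486  0.1235]
 [ 0.4639 -0.1366  0.1355]
 [ 0.5573 -0.1376  0.1354]]
cup [ 0.58331872 -0.04385245  0.052     ]
[ 0.51016246 -0.07199042  0.32536398] [-0.0016  0.0012 -0.0017  0.0005  0.     -0.0006  0.0006  0.0014  0.0026
 -0.0026]
end [ 0.39470634 -0.05424238  0.068     ] 0.1168122802366421 2.989065488079288
end [ 0.41054062 -0.13571694  0.068     ] 0.11826064953009505 -2.572503510744698
endS [ 0.39164257 -0.05216055  0.068     ] 0.12016733513715677 2.9758155645845776
```

View pics/sh.png

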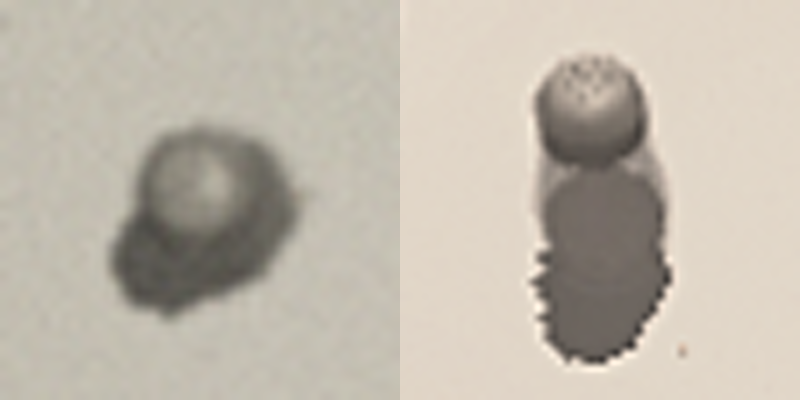

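Run:
```python
from h import *
ct,cs=cam("top"),cam("scene")
a=up(213,249,10,(193,183)); b=up(252,305,400/56,(191,108))
X=tri(ct,cs,a,b); print(X, p2w(ct,a,.082),p2w(cs,b,.08))
s=r.read_state(); p=np.array(s["tool_pos"]);y=s["orientation"][2]
tx=np.array([np.cos(y),np.sin(y)]);ty=np.array([np.sin(y),-np.cos(y)])
d=X[:2]-p[:2];print(d@tx,d@ty,np.hypot(*X[:2]),np.arctan2(X[1],X[0]))
```

```text
[0.41604566 0.26787043 0.07547585] [0.4172957  0.26816902 0.082     ] [0.41180952 0.26906959 0.08      ]
0.4863502546767796 -0.5911296403361753 0.4948217434652028 0.5720387150500432
```

>>> inch_along:
  increments: {"jaw": [0.085,0.085,0.085,0.085,0.085,0.085,0.085,0.085,0.085,0.085,0.085,0.085,0.085,0.085,0.085,0.085,0.085,0.085,0.085,0.085],"x": [0.012,0.024,0.024,0.024,0.024,0.024,0.024,0.024,0.024,0.024,0.024,0.024,0.024,0.024,0.024,0.024,0.024,0.024,0.024,0.024],"y": [-0.015,-0.029,-0.029,-0.029,-0.029,-0.029,-0.029,-0.029,-0.029,-0.029,-0.029,-0.029,-0.029,-0.029,-0.029,-0.029,-0.029,-0.029,-0.029,-0.029],"z": [0,0,0,0,0,0,0,0,0,0,0,0,0,0,0,0,0,0,0,0],"yaw": [0,0,0,0,0,0,0,0,0,0,0,0,0,0,0,0,0,0,0,0.06]}

```text
t: 2.4
tool_pos: [0.4272, 0.1932, 0.2319]
orientation: [-3.098, 0.002, 0.396]
force: [0.1, 0.5, -0.1]
gripper_width: 0.0848
grasp_force: 0.0
```

Add to h.py:
```python
def to(x,y,z,yaw=None):
    s=r.read_state(); p=np.array(s["tool_pos"]);a=s["orientation"][2];d=np.array([x,y,z])-p
    print("dx %.4f dy %.4f dz %.4f"%(d[0]*np.cos(a)+d[1]*np.sin(a),d[0]*np.sin(a)-d[1]*np.cos(a),-d[2]),"turn",None if yaw is None else round(a-yaw,4),"q6",round(s["q"][5],3),"t",s["t"],"ori",np.round(s["orientation"],4))
```

```bash
python3 -c "
from h import *
to(.415,.268,.12,.325)"
```

```text
dx 0.0176 dy -0.0737 dz 0.1119 turn 0.0714 q6 3.141 t 2.4 ori [-3.0979e+00  1.6000e-03  3.9640e-01]
```

>>> inch_along:
  increments: {"jaw": [0.085,0.085,0.085,0.085,0.085],"x": [0,0,0,0,0],"y": [0,0,0,0,0],"z": [0,0,0,0,0],"yaw": [-0.12,-0.12,-0.12,-0.12,0]}

```text
t: 2.9
tool_pos: [0.4271, 0.1909, 0.2319]
orientation: [-3.103, -0.018, 0.874]
force: [0.4, 0.2, -0.2]
gripper_width: 0.0853
grasp_force: 0.0
```

```bash
python3 -c "
from h import *
to(.415,.268,.12,.9)"
```

```text
dx 0.0513 dy -0.0588 dz 0.1119 turn -0.0258 q6 2.659 t 2.9 ori [-3.1029 -0.0184  0.8742]
```

>>> inch_along:
  increments: {"jaw": [0.085,0.085,0.085,0.085,0.085,0.085,0.085,0.085,0.085,0.085,0.085,0.085,0.085,0.085,0.085,0.085,0.085,0.085,0.085,0.085],"x": [0,0,0,0,0,0,0,0,0,0,0,0,0,0,0,0,0,0,0,0],"y": [0,0,0,0,0,0,0,0,0,0,0,0,0,0,0,0,0,0,0,0],"z": [0,0,0,0,0,0,0,0,0,0,0,0,0,0,0,0,0,0,0,0],"yaw": [-0.15,-0.15,-0.15,-0.15,-0.15,-0.15,-0.15,-0.15,-0.15,-0.15,-0.15,-0.15,-0.15,-0.15,-0.15,-0.15,-0.15,-0.15,-0.15,-0.15]}

```text
t: 4.9
tool_pos: [0.4271, 0.1909, 0.2319]
orientation: [3.101, 0.013, -2.409]
force: [0.6, -0.0, -0.3]
gripper_width: 0.0851
grasp_force: 0.0
```

Add to h.py:
```python
from scipy.spatial.transform import Rotation as Ro
def lean():
    s=r.read_state();z=Ro.from_euler("xyz",s["orientation"]).as_matrix()[:,2];q1=s["q"][0]
    print("toolz radial %.4f lateral %.4f"%(z[0]*np.cos(q1)+z[1]*np.sin(q1),-z[0]*np.sin(q1)+z[1]*np.cos(q1)),"q",np.round(s["q"],3),"pos",np.round(s["tool_pos"],4))
```

```bash
python3 -c "
from h import *
lean()"
```

```text
toolz radial -0.0017 lateral 0.0427 q [ 0.392  0.148 -0.113  1.312  0.043 -0.341] pos [0.4271 0.1909 0.2319]
```

>>> inch_along:
  increments: {"jaw": [0.085,0.085,0.085,0.085,0.085,0.085,0.085,0.085,0.085,0.085,0.085,0.085,0.085,0.085,0.085,0.085,0.085,0.085,0.085],"x": [0,0,0,0,0,0,0,0,0,0,0,0,0,0,0,0,0,0,0],"y": [0,0,0,0,0,0,0,0,0,0,0,0,0,0,0,0,0,0,0],"z": [0,0,0,0,0,0,0,0,0,0,0,0,0,0,0,0,0,0,0],"yaw": [-0.15,-0.15,-0.15,-0.15,-0.15,-0.15,-0.15,-0.15,-0.15,-0.15,-0.15,-0.15,-0.15,-0.15,-0.15,-0.15,-0.15,-0.15,-0.15]}

```text
t: 6.8
tool_pos: [0.4225, 0.2014, 0.2319]
orientation: [-3.109, -0.0, 0.423]
force: [-0.2, 0.2, -0.1]
gripper_width: 0.0852
grasp_force: 0.0
```

```bash
python3 -c "
from h import *
lean()"
```

```text
toolz radial 0.0003 lateral 0.0323 q [ 0.423  0.146 -0.114  1.31   0.032 -3.142] pos [0.4225 0.2014 0.2319]
```

>>> inch_along:
  increments: {"jaw": [0.085],"x": [0],"y": [0],"z": [0],"yaw": [-0.03]}

```text
t: 6.9
tool_pos: [0.4188, 0.2091, 0.2319]
orientation: [-3.115, -0.001, 0.44]
force: [-0.1, 0.8, -0.2]
gripper_width: 0.085
grasp_force: 0.0
```

```bash
python3 -c "
from h import *
lean()"
```

```text
toolz radial 0.0013 lateral 0.0261 q [ 0.445  0.146 -0.115  1.309  0.026 -3.136] pos [0.4188 0.2091 0.2319]
```

>>> inch_along:
  increments: {"jaw": [0.085,0.085],"x": [0,0],"y": [0,0],"z": [0,0],"yaw": [-0.04,-0.04]}

```text
t: 7.1
tool_pos: [0.4094, 0.2269, 0.2319]
orientation: [-3.133, -0.003, 0.498]
force: [1.3, 0.2, -0.5]
gripper_width: 0.0852
grasp_force: 0.0
```

```bash
python3 -c "
from h import *
lean()"
```

```text
toolz radial 0.0030 lateral 0.0090 q [ 0.5    0.144 -0.116  1.307  0.009 -3.139] pos [0.4094 0.2269 0.2319]
```

>>> inch_along:
  increments: {"jaw": [0.085,0.085],"x": [0,0],"y": [0,0],"z": [0,0],"yaw": [-0.035,0.15]}

```text
t: 7.3
tool_pos: [0.4046, 0.2351, 0.2319]
orientation: [-3.139, -0.003, 0.373]
force: [-1.0, 0.3, 1.2]
gripper_width: 0.0852
grasp_force: 0.0
```

```bash
python3 -c "
from h import *
lean()
to(.415,.268,.13,.57+3.14)"
```

```text
toolz radial 0.0032 lateral 0.0020 q [ 5.250e-01  1.440e-01 -1.170e-01  1.307e+00  2.000e-03 -2.990e+00] pos [0.4046 0.2351 0.2319]
dx 0.0217 dy -0.0269 dz 0.1019 turn -3.3367 q6 -2.99 t 7.3 ori [-3.1392e+00 -2.9000e-03  3.7330e-01]
```

>>> inch_along:
  increments: {"jaw": [0.085,0.085,0.085,0.085,0.085,0.085,0.085,0.085,0.085,0.085,0.085,0.085,0.085,0.085,0.085,0.085,0.085,0.085,0.085,0.085],"x": [0.011,0.011,0,0,0,0,0,0,0,0,0,0,0,0,0,0,0,0,0,0],"y": [-0.0135,-0.0135,0,0,0,0,0,0,0,0,0,0,0,0,0,0,0,0,0,0],"z": [0,0,0.004,0.004,0.004,0.004,0.004,0.004,0.004,0.004,0.004,0.004,0.004,0.004,0.004,0.004,0.004,0.004,0.004,0.004],"yaw": [0,0,0.15,0.15,0.15,0.15,0.15,0.15,0.15,0.15,0.15,0.15,0.15,0.15,0.15,0.15,0.15,0.15,0.15,0.15]}

```text
t: 9.3
tool_pos: [0.4159, 0.2677, 0.1599]
orientation: [3.141, 0.004, -2.335]
force: [0.2, -0.4, -0.0]
gripper_width: 0.0849
grasp_force: 0.0
```

>>> inch_along:
  increments: {"jaw": [0.085,0.085,0.085,0.085,0.085],"x": [0,0,0,0,0],"y": [0,0,0,0,0],"z": [0.01,0.01,0.01,0,0],"yaw": [0.15,0.15,0.15,0.04,0]}

```text
t: 9.8
tool_pos: [0.4159, 0.2677, 0.1298]
orientation: [3.139, 0.002, -2.819]
force: [-0.5, 0.2, -0.0]
gripper_width: 0.0849
grasp_force: 0.0
```

```bash
python3 -c "
from h import *
lean()
to(.415,.268,.043,3.467-6.283)
c=cam('scene'); crop(c,200,160,160,120+80,3,'pics/s2.png')"
```

```text
toolz radial 0.0028 lateral 0.0019 q [ 0.571  0.242 -0.258  1.068  0.002  0.248] pos [0.4159 0.2677 0.1298]
dx 0.0007 dy 0.0006 dz 0.0868 turn -0.0031 q6 0.248 t 9.8 ori [ 3.1391e+00  2.3000e-03 -2.8191e+00]
```

View pics/s2.png

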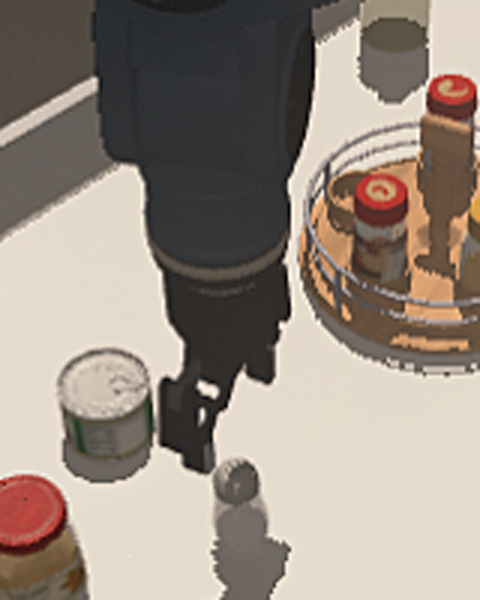

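>>> inch_along:
  increments: {"jaw": [0.085,0.085,0.085,0.085,0.085,0.085,0.085,0.04,0.04,0.04,0.03,0.03,0.03,0.03],"x": [0.0005,0,0,0,0,0,0,0,0,0,0,0,0,0],"y": [0,0,0,0,0,0,0,0,0,0,0,0,0,0],"z": [0.015,0.015,0.015,0.015,0.016,0.016,0,0,0,0,0,0,0,0],"yaw": [0,0,0,0,0,0,0,0,0,0,0,0,0,0]}

```text
t: 11.25
tool_pos: [0.4167, 0.2679, 0.0392]
orientation: [3.138, 0.005, -2.819]
force: [-2.0, -2.7, 12.2]
gripper_width: 0.0356
grasp_force: 59.0
```

```bash
python3 -c "
from h import *
c=cam('scene'); crop(c,200,200,160,160,3,'pics/s3.png')"
```

```text
(no output)
```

View pics/s3.png

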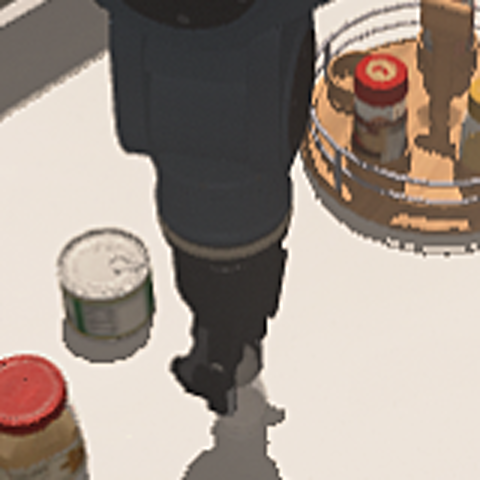

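The fingers hold the shaker (about 36 mm opening, 59 N), with the tin and honey jar untouched. I'll lift it and check the cup estimate against the first pictures with a model overlay.

>>> inch_along:
  increments: {"jaw": [0.03,0.03,0.03,0.03,0.03,0.03,0.03,0.03,0.03,0.03,0.03,0.03],"x": [0,0,0,0,0,0,0,0,0,0,0,0],"y": [0,0,0,0,0,0,0,0,0,0,0,0],"z": [-0.005,-0.01,-0.02,-0.02,-0.02,-0.02,-0.02,-0.02,-0.02,-0.015,-0.01,0],"yaw": [0,0,0,0,0,0,0,0,0,0,0,0]}

```text
t: 12.5
tool_pos: [0.4161, 0.2672, 0.2195]
orientation: [3.138, 0.005, -2.819]
force: [-0.3, 0.2, -1.2]
gripper_width: 0.0355
grasp_force: 59.5
```

Run:
```python
from h import *
lean()
ct,cs=cam("top"),cam("scene")
cx,cy,a=.5102,-.0720,.3254
t=np.linspace(0,2*np.pi,73)
def circ(x,y,z,R): return np.c_[x+R*np.cos(t),y+R*np.sin(t),0*t+z]
C=(cx+.08*np.cos(a),cy+.08*np.sin(a))
ims=[]
for c,f,x0,y0,w,h in((ct,"top0",300,184,100,120),(cs,"scene0",290,180,100,120)):
    im=cv2.resize(cv2.imread(f"pics/{f}.png")[y0:y0+h,x0:x0+w],None,fx=4,fy=4,interpolation=cv2.INTER_CUBIC)
    L=[(circ(*C,.052,.0285),(255,0,0)),(circ(cx,cy,.068,.119),(0,255,0))]
    hs=[.1347,.1235,.1355,.1354]
    for k in range(1,5): L.append((circ(cx+.08*np.cos(a+k*2*np.pi/5),cy+.08*np.sin(a+k*2*np.pi/5),hs[k-1],.0215),(255,255,0)))
    g=[]
    for sx,sy in((23,6),(-23,6),(-23,-6),(23,-6),(23,6)): g.append((cx+sx*.001*np.cos(a)-sy*.001*np.sin(a),cy+sx*.001*np.sin(a)+sy*.001*np.cos(a),.162))
    L.append((g,(255,0,255)))
    for P,col in L:
        p=((w2p(c,P)-[x0,y0]+.5)*4-.5)
        cv2.polylines(im,[np.round(p*8).astype(np.int32)],False,col,1,cv2.LINE_AA,3)
    ims.append(im)
cv2.imwrite("pics/ov.png",np.hstack(ims))
```

```text
toolz radial 0.0055 lateral 0.0021 q [ 0.569  0.199 -0.082  1.285  0.002  0.247] pos [0.4161 0.2672 0.2195]
```

View pics/ov.png

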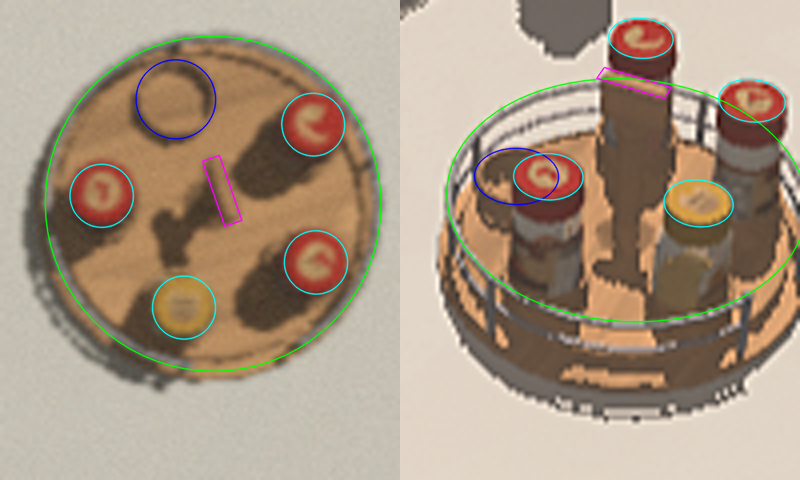

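The overlay in both views matches the rail, caps, grip and cup to about 1 mm, so the cup is at (0.586,-0.0465). Now I'll carry the shaker above it.

>>> inch_along:
  increments: {"jaw": [0.03,0.03,0.03,0.03,0.03,0.03,0.03,0.03,0.03,0.03,0.03,0.03,0.03,0.03,0.03,0.03,0.03,0.03,0.03,0.03],"x": [-0.0012,-0.0033,-0.0033,-0.0033,-0.0033,-0.0033,-0.0033,-0.0033,-0.0033,-0.0033,-0.0033,-0.0033,-0.0033,-0.0033,-0.0033,-0.0033,-0.0033,-0.0033,-0.0033,-0.0012],"y": [-0.009,-0.0185,-0.0185,-0.0185,-0.0185,-0.0185,-0.0185,-0.0185,-0.0185,-0.0185,-0.0185,-0.0185,-0.0185,-0.0185,-0.0185,-0.0185,-0.0185,-0.0185,-0.0185,-0.009],"z": [0,0,0,0,0,0,0,0,0,0,0,0,0,0,0,0,0,0,0,0],"yaw": [0,0,0,0,0,0,0,0,0,0,0,0,0,0,0,0,0,0,0,0]}

```text
t: 14.6
tool_pos: [0.586, -0.0482, 0.2167]
orientation: [3.139, 0.002, -2.82]
force: [-0.2, 0.5, -0.5]
gripper_width: 0.0354
grasp_force: 59.4
```

>>> inch_along:
  increments: {"jaw": [0.03,0.03],"x": [0,0],"y": [0,0],"z": [0.01,0],"yaw": [0,0]}

```text
t: 14.8
tool_pos: [0.5847, -0.0461, 0.2055]
orientation: [3.138, 0.001, -2.819]
force: [-0.7, -0.2, -0.9]
gripper_width: 0.0357
grasp_force: 59.4
```

Run:
```python
from h import *
lean(); to(.586,-.0465,.067,3.467-6.283)
c=cam("scene"); im=c["color"][:,:,::-1].copy()
x0,y0,w,h,f=270,120,130,150,4
s=r.read_state();p=np.array(s["tool_pos"]);b=p[2]-.039
t=np.linspace(0,2*np.pi,73)
o=cv2.resize(im[y0:y0+h,x0:x0+w],None,fx=f,fy=f,interpolation=cv2.INTER_CUBIC)
for z,R,col in((b,.022,(255,0,0)),(b+.074,.017,(0,255,0)),(b+.09,.004,(0,255,255))):
    q=((w2p(c,np.c_[p[0]+R*np.cos(t),p[1]+R*np.sin(t),0*t+z])-[x0,y0]+.5)*f-.5)
    cv2.polylines(o,[np.round(q*8).astype(np.int32)],False,col,1,cv2.LINE_AA,3)
cv2.imwrite("pics/s4.png",o)
```

```text
toolz radial -0.0010 lateral 0.0039 q [-0.081  0.401  0.157  1.329  0.004 -0.403] pos [ 0.5847 -0.0461  0.2055]
dx -0.0012 dy -0.0008 dz 0.1385 turn -0.0033 q6 -0.403 t 14.8 ori [ 3.1376e+00  6.0000e-04 -2.8193e+00]
```

View pics/s4.png

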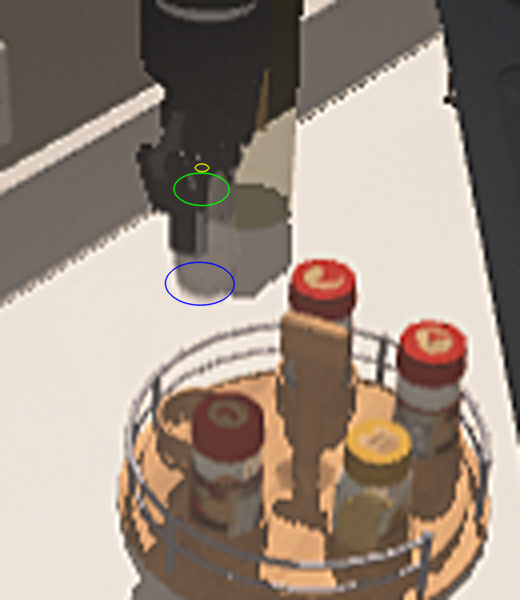

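The shaker hangs upright: its base edge at about (203,303) agrees with the predicted (200,304) to about 1 mm. The cup below-left is free. Lowering.

>>> inch_along:
  increments: {"jaw": [0.03,0.03,0.03,0.03,0.03,0.03,0.03,0.03,0.03,0.03],"x": [-0.0017,0,0,0,0,0,0,0,0,0],"y": [-0.0007,0,0,0,0,0,0,0,0,0],"z": [0.01,0.015,0.015,0.015,0.015,0.015,0.015,0.007,0,0],"yaw": [0,0,0,0,0,0,0,0,0,0]}

```text
t: 15.85
tool_pos: [0.5876, -0.0459, 0.1007]
orientation: [3.139, 0.003, -2.819]
force: [-0.6, 0.5, -0.2]
gripper_width: 0.0357
grasp_force: 59.4
```

>>> inch_along:
  increments: {"jaw": [0.03,0.03,0.03,0.03,0.03],"x": [0,0,0,0,0],"y": [0,0,0,0,0],"z": [0.004,0.004,0.004,0.004,0],"yaw": [0,0,0,0,0]}

```text
t: 16.35
tool_pos: [0.5871, -0.0461, 0.0835]
orientation: [3.138, 0.002, -2.819]
force: [0.4, -0.0, -1.1]
gripper_width: 0.0354
grasp_force: 59.4
```

```bash
python3 -c "
from h import *
lean(); to(.5865,-.046,.067)"
```

```text
toolz radial 0.0004 lateral 0.0037 q [-0.08   0.46  -0.067  1.044  0.004 -0.403] pos [ 0.5871 -0.0461  0.0835]
dx 0.0006 dy 0.0003 dz 0.0165 turn None q6 -0.403 t 16.35 ori [ 3.1383e+00  1.8000e-03 -2.8193e+00]
```

>>> inch_along:
  increments: {"jaw": [0.03,0.03,0.03,0.03,0.03,0.03],"x": [0,0,0,0,0,0],"y": [0,0,0,0,0,0],"z": [0.004,0.004,0.003,0.002,0,0],"yaw": [0,0,0,0,0,0]}

```text
t: 16.95
tool_pos: [0.5876, -0.0461, 0.0713]
orientation: [3.139, 0.003, -2.819]
force: [-0.1, 0.0, -1.5]
gripper_width: 0.0356
grasp_force: 59.4
```

>>> inch_along:
  increments: {"jaw": [0.03,0.03,0.03],"x": [0,0,0],"y": [0,0,0],"z": [0.001,0.001,0],"yaw": [0,0,0]}

```text
t: 17.25
tool_pos: [0.5875, -0.0461, 0.0691]
orientation: [3.139, 0.003, -2.819]
force: [-0.0, -0.6, -0.2]
gripper_width: 0.0356
grasp_force: 59.4
```

>>> inch_along:
  increments: {"jaw": [0.03,0.03,0.03],"x": [0,0,0],"y": [0,0,0],"z": [0.001,0.001,0],"yaw": [0,0,0]}

```text
t: 17.55
tool_pos: [0.5877, -0.0461, 0.0674]
orientation: [3.139, 0.003, -2.819]
force: [-0.2, -0.6, 0.2]
gripper_width: 0.0358
grasp_force: 59.7
```

>>> inch_along:
  increments: {"jaw": [0.03,0.03],"x": [0,0],"y": [0,0],"z": [0.0008,0],"yaw": [0,0]}

```text
t: 17.75
tool_pos: [0.5881, -0.0462, 0.0672]
orientation: [3.139, 0.004, -2.819]
force: [-2.3, -0.1, 11.6]
gripper_width: 0.0357
grasp_force: 61.2
```

>>> inch_along:
  increments: {"jaw": [0.038,0.041,0.046,0.052,0.052,0.052],"x": [0,0,0,0,0,0],"y": [0,0,0,0,0,0],"z": [0,0,0,0,0,0],"yaw": [0,0,0,0,0,0]}

```text
t: 18.35
tool_pos: [0.5875, -0.046, 0.0663]
orientation: [3.139, 0.003, -2.819]
force: [-0.4, 0.8, 0.9]
gripper_width: 0.0519
grasp_force: 0.0
```

>>> inch_along:
  increments: {"jaw": [0.052,0.052,0.052,0.052,0.052,0.052,0.052,0.052,0.052,0.052],"x": [0,0,0,0,0,0,0,0,0,0],"y": [0,0,0,0,0,0,0,0,0,0],"z": [-0.003,-0.006,-0.01,-0.015,-0.02,-0.02,-0.02,-0.02,-0.014,0],"yaw": [0,0,0,0,0,0,0,0,0,0]}

```text
t: 19.35
tool_pos: [0.5884, -0.0466, 0.1972]
orientation: [3.14, 0.006, -2.819]
force: [0.6, -0.4, -0.3]
gripper_width: 0.0516
grasp_force: 0.0
```

Run:
```python
from h import *
lean(); to(.5102,-.072,.132,3.467-6.283)
```

```text
toolz radial 0.0053 lateral 0.0037 q [-0.081  0.404  0.142  1.303  0.004 -0.403] pos [ 0.5884 -0.0466  0.1972]
dx 0.0822 dy 0.0007 dz 0.0652 turn -0.0032 q6 -0.403 t 19.35 ori [ 3.1403  0.0064 -2.8192]
```

>>> inch_along:
  increments: {"jaw": [0.052,0.052,0.052,0.052,0.052,0.052,0.052,0.052,0.052,0.052,0.052,0.052,0.052,0.052],"x": [0.009,0.0165,0.0165,0.0165,0.0165,0.007,0,0,0,0,0,0,0,0],"y": [0,0,0,0,0,0.0007,0,0,0,0,0,0,0,0],"z": [0,0,0,0,0,0,0,0.012,0.012,0.012,0.012,0.012,0.005,0],"yaw": [0,0,0,0,0,0,0,0,0,0,0,0,0,0]}

```text
t: 20.75
tool_pos: [0.509, -0.0715, 0.1283]
orientation: [3.138, 0.001, -2.819]
force: [-0.2, -0.1, 0.6]
gripper_width: 0.052
grasp_force: 0.0
```

Run:
```python
from h import *
lean(); to(.5102,-.072,.132,3.467-6.283)
```

```text
toolz radial -0.0002 lateral 0.0038 q [-0.142  0.284 -0.206  1.081  0.004 -0.464] pos [ 0.509  -0.0715  0.1283]
dx -0.0010 dy -0.0009 dz -0.0037 turn -0.0032 q6 -0.464 t 20.75 ori [ 3.1381e+00  1.5000e-03 -2.8192e+00]
```

>>> inch_along:
  increments: {"jaw": [0.052,0.03,0.02,0.015,0.013,0.0,0.0,0.0,0.0],"x": [-0.001,0,0,0,0,0,0,0,0],"y": [-0.0007,0,0,0,0,0,0,0,0],"z": [-0.003,0,0,0,0,0,0,0,0],"yaw": [0,0,0,0,0,0,0,0,0]}

```text
t: 21.65
tool_pos: [0.5119, -0.0746, 0.133]
orientation: [-3.139, 0.004, -2.821]
force: [6.6, -22.1, -0.7]
gripper_width: 0.011
grasp_force: 59.1
```

Run:
```python
from h import *
lean(); to(.5102,-.072,.132,3.467-6.283); s=r.read_state(); print(s['ft_torque'])
```

```text
toolz radial 0.0045 lateral -0.0011 q [-1.440e-01  2.830e-01 -1.950e-01  1.088e+00 -1.000e-03 -4.650e-01] pos [ 0.5119 -0.0746  0.133 ]
dx 0.0008 dy 0.0030 dz 0.0010 turn -0.0051 q6 -0.465 t 21.65 ori [-3.1386  0.0035 -2.8211]
[-3.9785557  -1.01740188 -0.04130942]
```

>>> inch_along:
  increments: {"jaw": [0.0,0.0,0.0,0.0],"x": [0,0,0,0],"y": [-0.0015,-0.0015,0,0],"z": [0,0,0,0],"yaw": [0,0,0,0]}

```text
t: 22.05
tool_pos: [0.5119, -0.0747, 0.133]
orientation: [3.139, 0.004, -2.819]
force: [-2.1, 0.7, 9.0]
gripper_width: 0.0109
grasp_force: 61.0
```

Run:
```python
from h import *
lean(); to(.5102,-.072,.132,3.467-6.283); s=r.read_state(); print(s['ft_torque'])
```

```text
toolz radial 0.0024 lateral 0.0042 q [-0.147  0.285 -0.192  1.091  0.004 -0.47 ] pos [ 0.5119 -0.0747  0.133 ]
dx 0.0008 dy 0.0031 dz 0.0010 turn -0.0033 q6 -0.47 t 22.05 ori [ 3.1389  0.004  -2.8193]
[ 0.3364647   0.39586405 -0.0346252 ]
```

>>> inch_along:
  increments: {"jaw": [0.0,0.0,0.0,0.0,0.0,0.0,0.0,0.0,0.0,0.0],"x": [0,0,0,0,0,0,0,0,0,0],"y": [0,0,0,0,0,0,0,0,0,0],"z": [0,0,0,0,0,0,0,0,0,0],"yaw": [0.02,0.04,0.05,0.05,0.05,0.05,0.05,0.05,0.04,0]}

```text
t: 23.05
tool_pos: [0.5119, -0.0747, 0.133]
orientation: [3.138, 0.003, 3.062]
force: [-2.1, 2.4, 8.9]
gripper_width: 0.0113
grasp_force: 60.9
```

Add to h.py:
```python
def ff():
    s=r.read_state();R=Ro.from_euler("xyz",s["orientation"]).as_matrix()
    print("tool-frame force",(R.T@s["force"]).round(1),"torque",(R.T@s["ft_torque"]).round(2),"yaw",round(s["orientation"][2],4),"unw",round(s["q"][0]+np.pi-s["q"][5],4),"t",s["t"],"q6",round(s["q"][5],3),"pos",np.round(s["tool_pos"],4))
```

```bash
python3 -c "
from h import *
ff()"
```

```text
tool-frame force [ 2.2  2.3 -8.9] torque [-0.24  0.38 -0.03] yaw 3.0625 unw 3.0625 t 23.05 q6 -0.068 pos [ 0.5119 -0.0747  0.133 ]
```

>>> inch_along:
  increments: {"jaw": [0.0,0.0,0.0,0.0,0.0,0.0,0.0,0.0,0.0,0.0,0.0,0.0,0.0,0.0,0.0,0.0,0.0,0.0,0.0,0.0],"x": [0,0,0,0,0,0,0,0,0,0,0,0,0,0,0,0,0,0,0,0],"y": [0,0,0,0,0,0,0,0,0,0,0,0,0,0,0,0,0,0,0,0],"z": [0,0,0,0,0,0,0,0,0,0,0,0,0,0,0,0,0,0,0,0],"yaw": [0.03,0.05,0.06,0.06,0.06,0.06,0.06,0.06,0.06,0.06,0.06,0.06,0.06,0.06,0.06,0.06,0.06,0.06,0.03,0]}

```text
t: 25.05
tool_pos: [0.512, -0.0746, 0.133]
orientation: [3.137, -0.002, 1.993]
force: [-1.8, 3.4, 7.6]
gripper_width: 0.0114
grasp_force: 60.8
```

```bash
python3 -c "
from h import *
ff()"
```

```text
tool-frame force [ 3.9 -0.2 -7.6] torque [ 0.14  0.33 -0.03] yaw 1.993 unw 1.9929 t 25.05 q6 1.001 pos [ 0.512  -0.0746  0.133 ]
```

>>> inch_along:
  increments: {"jaw": [0.0,0.0,0.0,0.0,0.0,0.0,0.0,0.0,0.0,0.0,0.0,0.0,0.0,0.0,0.0,0.0,0.0,0.0,0.0,0.0],"x": [0,0,0,0,0,0,0,0,0,0,0,0,0,0,0,0,0,0,0,0],"y": [0,0,0,0,0,0,0,0,0,0,0,0,0,0,0,0,0,0,0,0],"z": [0,0,0,0,0,0,0,0,0,0,0,0,0,0,0,0,0,0,0,0],"yaw": [0.03,0.05,0.06,0.06,0.06,0.06,0.06,0.06,0.06,0.06,0.06,0.06,0.06,0.06,0.06,0.06,0.06,0.06,0.03,0]}

```text
t: 27.05
tool_pos: [0.5121, -0.0746, 0.1329]
orientation: [3.141, -0.005, 0.923]
force: [0.8, 3.5, 8.0]
gripper_width: 0.0109
grasp_force: 60.8
```

>>> inch_along:
  increments: {"jaw": [0.0,0.0,0.0,0.0,0.0,0.0,0.0,0.0,0.0,0.0,0.0,0.0,0.0,0.0,0.0,0.0],"x": [0,0,0,0,0,0,0,0,0,0,0,0,0,0,0,0],"y": [0,0,0,0,0,0,0,0,0,0,0,0,0,0,0,0],"z": [0,0,0,0,0,0,0,0,0,0,0,0,0,0,0,0],"yaw": [0.03,0.05,0.06,0.06,0.06,0.06,0.06,0.06,0.06,0.06,0.05,0.04,0.03,0.02,0,0]}

```text
t: 28.65
tool_pos: [0.5122, -0.0747, 0.1329]
orientation: [-3.139, -0.004, 0.224]
force: [0.9, 2.4, 7.0]
gripper_width: 0.0112
grasp_force: 60.7
```

Run:
```python
from h import *
ff()
c=cam("scene"); s=c; t=cam("top")
im=[]
ax=np.array([.5102,-.072]); tp=.2054+np.pi
for cc,(x0,y0,w,h) in((s,(290,150,100,130)),(t,(300,170,100,130))):
    o=cv2.resize(np.ascontiguousarray(cc["color"][y0:y0+h,x0:x0+w,::-1]),None,fx=4,fy=4,interpolation=cv2.INTER_CUBIC)
    for R,z,rr in((.08,.118,.004),(.08,.102,.017),(.08,.03,.022)):
        a=np.linspace(0,6.3,60); P=np.c_[ax[0]+R*np.cos(tp)+rr*np.cos(a),ax[1]+R*np.sin(tp)+rr*np.sin(a),0*a+z]
        q=(w2p(cc,P)-[x0,y0]+.5)*4-.5; cv2.polylines(o,[np.round(q*8).astype(np.int32)],False,(255,0,0),1,cv2.LINE_AA,3)
    im.append(o)
cv2.imwrite("pics/fin.png",np.hstack(im))
```

```text
tool-frame force [ 1.4 -2.1 -7. ] torque [ 0.06 -0.07  0.02] yaw 0.224 unw 0.224 t 28.65 q6 2.77 pos [ 0.5122 -0.0747  0.1329]
```

View pics/fin.png

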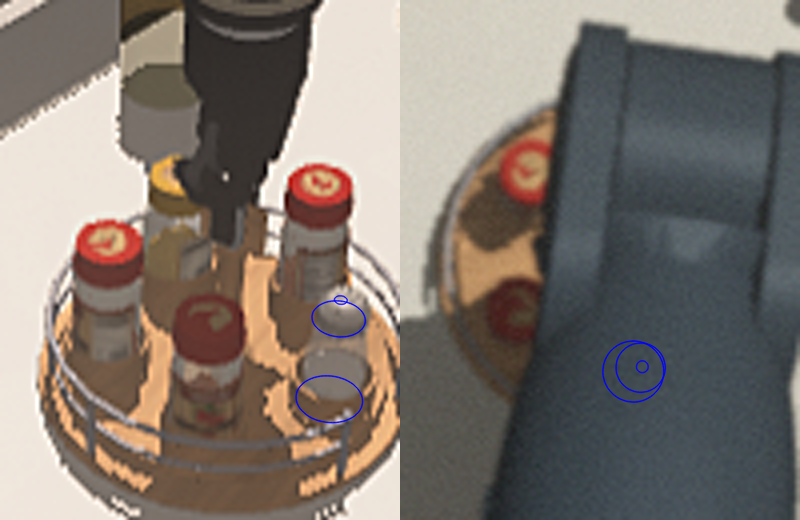

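The scene view shows the shaker upright in the cup, its cap at (342,311) on the predicted outline and standing in the opening, with the fingers on the grip. I'll cross-check the angle from the red caps at (108,238), (208,312) and (319,182).

Run:
```python
from h import *
from scipy.optimize import least_squares
c=cam("scene")
def fit(obs,g,center=None):
    Q=np.array([p2w(c,u,z)[:2] for k,u,z in obs]);ks=np.array([o[0] for o in obs])*2*np.pi/5
    f=lambda p:(np.c_[p[0]+.08*np.cos(p[2]+ks),p[1]+.08*np.sin(p[2]+ks)]-Q).ravel()
    s=least_squares(f,[.51,-.07,g]);return s.x,f(s.x).round(4)
S=[(245,297),(472,338),(551,187),(389,92)];H=[.134,.123,.135,.135]
print(fit([(k+1,up(286,174,6,S[k]),H[k]) for k in range(4)],.32))
N={3:(108,238),4:(208,312),1:(319,182)}
print(fit([(k,up(290,150,4,u),H[k-1]) for k,u in N.items()],3.36))
```

```text
(array([ 0.51095402, -0.07362562,  0.3120229 ]), array([-0.0003,  0.0002,  0.0001,  0.0011, -0.0003, -0.001 ,  0.0005,
       -0.0002]))
(array([ 0.51253844, -0.07502717,  3.36208911]), array([ 0.0006, -0.0002, -0.0008,  0.0005,  0.0002, -0.0003]))
```

>>> inch_along:
  increments: {"jaw": [0.0,0.0,0.0,0.0,0.0,0.0,0.0],"x": [0,0,0,0,0,0,0],"y": [0,0,0,0,0,0,0],"z": [0,0,0,0,0,0,0],"yaw": [0.008,0.008,0.006,0,0,0,0]}

```text
t: 29.5
tool_pos: [0.5122, -0.0747, 0.133]
orientation: [-3.139, -0.004, 0.202]
force: [1.0, 3.2, 6.1]
gripper_width: 0.0113
grasp_force: 60.7
```

```bash
python3 -c "
from h import *
ff()
print(r.hand_in())"
```

```text
tool-frame force [ 1.6 -3.  -6.1] torque [ 0.04 -0.1   0.02] yaw 0.2021 unw 0.2021 t 29.5 q6 2.792 pos [ 0.5122 -0.0747  0.133 ]
the job is handed in; nothing more can be done
None
```

I handed the job in at 29.5 s: the salt shaker stands upright in its cup, turned to within about 0.02 rad of my estimate of the middle of the rail opening, with the fingers still closed on the grip, and the garlic, tin and honey jar were not touched.

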